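# Stow the grate clips through the half-twist slot

## Task

Put the grill's grate clips away: slide the teak bin's lid fully open and drop every clip that lies on the ledge through the twisted slot, which turns each one half over on its way down, so that all end up piled at the bottom of the slot with their tongues pointing towards the latch knob's end of the bin. Then slide the lid fully shut, and after that turn the latch knob counter-clockwise until it clicks over and stays latched. Leave the other things on the ledge where they are.

Things in the scene. Friction and masses are not known exactly. Their poses are not given: they have to be found in the camera images.
- bin: Fixed teak bin, 120 mm (its x) by 250 mm (its y) by 262 mm high, with clear windows. Origin: centre of its underside. On its flat top deck: in the middle the mouth of the twisted slot, at the -y end the latch knob, and a lid that slides towards +y to open. Low runners stand 8 mm above the deck along its long edges, 58 mm and more either side of the centre line.
- slot_mouth (a point): Centre of the slot's mouth, level with the deck top, 262 mm above the ledge; axes as the bin's. The mouth is a hole 46 mm along the bin's y, 34 mm along its x; between the steel guide rods inside, the free slot is 34 mm (bin's y) by 24 mm (bin's x). A clip goes in level, its length along the bin's y, and falls when let go.
- slot_floor (a point): Centre of the slot's floor, 8 mm above the ledge, straight under the mouth; axes as the bin's. Under the mouth the rods twist by half a turn about the vertical over some 150 mm, so a clip comes out with its tongue pointing the opposite way to how it went in; the last 96 mm run straight and clips pile up in it, 18 mm each.
- bin_lid (a joint): Opening of the sliding lid, m: 0 fully shut (covers the mouth), 0.100 fully open (both are stops). It slides along the bin's y with 1 to 2 N, opening to +y, and stays where it is left. A flat board, 112 mm (bin's x) by 110 mm (y), its top 9 mm above the deck; shut, it is centred over the mouth.
- lid_grip (a point): Centre of the grip ridge on top of the sliding lid, which moves with the lid: ridge 56 mm along the bin's x, 14 mm along its y, its top 11 mm above this point, the lid board 15 mm below this point. Axes as the bin's.
- latch (a joint): Turn of the latch knob, rad: 0 released, 1.4 latched (both are stops), growing counter-clockwise seen from above. An over-centre mechanism holds it at 0 (about 0.1 N m to start it); it goes over centre at 0.8, past which it clicks on by itself to 1.4 and stays. The knob's axis is on the deck's centre line, 95 mm to the -y side of the slot mouth.
- latch_grip (a point): On the latch knob's vertical axis, at the middle of its grip bar; turns with the knob. Bar 42 mm along this point's x, 11 mm along its y, its top 12 mm above this point. Knob disc 42 mm wide, its top 14 mm below this point; deck 22 mm below. A flat steel blade juts to 55 mm along +x, 9 to 12 mm below this point. At joint 0 the bar lies along the bin's x.
- clip1_mid (a point): Centre (half-way up, 9 mm above what it stands on) of a dark steel grate clip, 32 mm long, 18 mm wide and 18 mm tall: a 20 mm long block, 18 mm wide, and at one end a tongue 12 mm long and 8 mm wide. Its x points along the clip to the tongue's end, z up; the block spans x = -16 to +4 mm, the tongue +4 to +16 mm. Loose on the ledge; some clips are absent in some runs. About 60 g.
- clip2_mid (a point): Centre (half-way up, 9 mm above what it stands on) of a dark steel grate clip, 32 mm long, 18 mm wide and 18 mm tall: a 20 mm long block, 18 mm wide, and at one end a tongue 12 mm long and 8 mm wide. Its x points along the clip to the tongue's end, z up; the block spans x = -16 to +4 mm, the tongue +4 to +16 mm. Loose on the ledge; some clips are absent in some runs. About 60 g.
- clip3_mid (a point): Centre (half-way up, 9 mm above what it stands on) of a dark steel grate clip, 32 mm long, 18 mm wide and 18 mm tall: a 20 mm long block, 18 mm wide, and at one end a tongue 12 mm long and 8 mm wide. Its x points along the clip to the tongue's end, z up; the block spans x = -16 to +4 mm, the tongue +4 to +16 mm. Loose on the ledge; some clips are absent in some runs. About 60 g.
- clip4_mid (a point): Centre (half-way up, 9 mm above what it stands on) of a dark steel grate clip, 32 mm long, 18 mm wide and 18 mm tall: a 20 mm long block, 18 mm wide, and at one end a tongue 12 mm long and 8 mm wide. Its x points along the clip to the tongue's end, z up; the block spans x = -16 to +4 mm, the tongue +4 to +16 mm. Loose on the ledge; some clips are absent in some runs. About 60 g.
- clip5_mid (a point): Centre (half-way up, 9 mm above what it stands on) of a dark steel grate clip, 32 mm long, 18 mm wide and 18 mm tall: a 20 mm long block, 18 mm wide, and at one end a tongue 12 mm long and 8 mm wide. Its x points along the clip to the tongue's end, z up; the block spans x = -16 to +4 mm, the tongue +4 to +16 mm. Loose on the ledge; some clips are absent in some runs. About 60 g.
- bowl: Empty stainless mixing bowl, 170 mm wide, 70 mm high; leave alone. Origin: centre of its underside.
- brush: Red silicone pastry brush, 200 mm long, lying flat; leave alone.
- shaker: Clear acrylic shaker, 56 mm wide, 100 mm high, standing; leave alone.
- turner: Grill turner, 260 mm long, lying flat; leave alone.
- rub_jar: Amber glass jar, 60 mm wide, 90 mm high; leave alone.
- trivet: Round cast iron trivet of crossed bars, 130 mm wide, 15 mm high; leave alone.
Things that resemble listed ones, but are neither listed nor needed, are in the scene too. Leave any turquoise look-alike of the brush alone.

How it is judged:
On the way, in this order (a step that is already met when the one before it is completed fails the run):
1. the lid is slid open, at least 85 mm (value of joint bin_lid above 0.085 m), for 0.2 s.
2. every clip lies at the bottom of the slot, tongue towards the knob (horizontal distance between each of clip1_mid, clip2_mid, clip3_mid, clip4_mid, clip5_mid and slot_floor below 0.012 m and z of each of clip1_mid, clip2_mid, clip3_mid, clip4_mid, clip5_mid in the frame of slot_floor below 0.098 m and x of latch_grip in the frame of clip1_mid above 0.07 m and angle between clip1_mid's own x axis and vertical between 1.2 and 1.94 rad and linear speed of each of clip1, clip2, clip3, clip4, clip5 below 0.03 m/s and x of latch_grip in the frame of clip2_mid above 0.07 m and angle between clip2_mid's own x axis and vertical between 1.2 and 1.94 rad and x of latch_grip in the frame of clip3_mid above 0.07 m and angle between clip3_mid's own x axis and vertical between 1.2 and 1.94 rad and x of latch_grip in the frame of clip4_mid above 0.07 m and angle between clip4_mid's own x axis and vertical between 1.2 and 1.94 rad and x of latch_grip in the frame of clip5_mid above 0.07 m and angle between clip5_mid's own x axis and vertical between 1.2 and 1.94 rad), for 0.2 s.
3. the lid is shut, to within 5 mm (value of joint bin_lid below 0.005 m), for 0.2 s.
4. the knob has clicked over (value of joint latch above 1.2 rad), for 0.2 s.
At the end, for the whole second after the job is handed in: Every clip present lies at rest in the straight bottom part of the slot (centre within 12 mm of the slot's axis and under 98 mm above its floor), level to within 20 degrees, tongue towards the knob end (within about 40 degrees); the lid is open less than 5 mm; the latch knob stands past 1.2 rad (all of step 2 and value of joint bin_lid below 0.005 m and value of joint latch above 1.2 rad); the robot touches nothing.
It fails at once if the bowl, shaker, brush, turner, jar or trivet is moved more than 4 cm (distance of any of bowl, shaker, brush, turner, rub_jar, trivet from where it was at the start of the episode above 0.04 m).
Of clip1, clip2, clip3, clip4, clip5 only 3 to 5 are there at a start; the rules pass over those that are not, and their reading is None.
At some moment in a run one of clip1, clip2, clip3, clip4, clip5 may be knocked a few centimetres aside while the robot is not near it.
It also fails if it takes over 210 s, if anything falls off the work surface, if the arm or the gripper's body presses on something with over 40 N, if the wrist force passes 120 N, or if a joint passes its speed limit or range.

## Robot

A 6-joint arm with a two-finger parallel gripper is mounted at the origin on the work surface. World frame = base frame: x ahead of the robot, y to its left, z up, the work surface at z = 0. Lengths are in m, angles in rad, forces in N, time in s.
With the tool pointing down it reaches from about 0.35 to 0.975 m from the base axis. Payload 4.9 kg.
Tool frame: the origin (TCP) lies at the very end of the fingers, on their centre line; the grasp point (between the pads) lies 19 mm behind it; z points along the fingers, x is the direction in which the jaws open and shut, and the axes are right-handed (so a half turn about z gives the same grasp; the last joint's range is limited). The gripper opens to 85 mm and grips with 20 to 120 N. Pads are 22 mm wide; open, the fingers measure 114 mm over their backs; the gripper's body (76 mm by 85 mm) begins 54 mm behind the grasp point. The pads swing forward as they close: fully open they stand 13 mm farther back than shut.
Start: joints at [1.133, 0.053, 1.613, -0, 1.476, -0.119], TCP at [0.196, 0.593, 0.231] pointing down, gripper open.
Joint ranges: [-3.01, 3.01], [-1.01, 2.22], [0.06, 2.58], [-1.02, 4.17], [0.09, 2.62], [-3.14, 3.14]. Speed limits (rad/s): [2.57, 2.57, 3.14, 3.14, 3.14, 3.14].

## Interface

Orientations are given as a unit quaternion [w, x, y, z].
In Python, from plant import manip, imaging gives the robot as it stands.
- The arm moves only by the shell command python3 -m pendant 'ROWS'. ROWS is JSON, a list that holds one entry, the list of rows, each a list of 7 numbers: the turn, a rotation vector about the world's x, y, z in units of pi rad (1.0 is pi rad), then the shift along the world's x, y, z in units of 250 mm (1.0 is 250 mm), then the opening, from 0 (shut) to 1 (fully open). In form: [[[ax, ay, az, tx, ty, tz, claw], ...]]. A call has 1 to 20 rows; each row shifts and turns the commanded pose from where the row before left it; what a row does not reach is not made up. A row lasts 1/8 s, in which the tool goes at most 62.5 mm and 10.7 degrees, less where a joint would pass 70% of its speed; a pose out of reach is approached as far as the arm can. A call with a number of a shift or a turn outside -1 to 1 is refused whole. A call with a gripper value outside its range is refused whole. The fingers move at their own pace and stop on an object; the grip force is fixed at half the most. Time passes only in rows, so rows that do not move let the fingers close. It gives the time, the measured TCP pose, the force and the opening at its end, in the units of the state.
- manip.state(): the state, without advancing time (a new reading comes with each control period).
- imaging.grab_frame(name): name is "scene" or "top"; returns a dict with "frame" (400x640x3 uint8, blue, green, red), "mtx" (3x3 intrinsics, pixels), "k1" (the pictures are not rectified: a ray, as slopes to the right and down, at radius r is drawn at 1 + k1 r^2 times it, then the intrinsics apply), "world_to_cam" (4x4, takes a point from world to camera coordinates). Camera axes: x right, y down, z forward; pixel columns grow to the right and rows downward; lengths in m; the calibration is good to about 2 mm. A picture is of the moment at which its call begins. There is no depth.
- manip.job_done(): hands the job in, once; it reports no verdict.
The state is a dict: "time": time; "joint_pos": joint angles; "joint_vel": joint speeds; "joint_efforts": joint torques, N m; "tool_pos": TCP position; "tool_rot": TCP orientation; "contact_force": force on the tool from outside, world axes, zero at the start; "ft_torque": the same for the moment, N m; "gripper_width": opening from 0.0 (shut) to 1.0 (fully open).
Only numpy, scipy, OpenCV 4.12 (cv2) and the standard library are available. Lean on these libraries where they do the work, as an engineer would, in place of code of your own. Each camera call takes 0.05 s, during which the arm holds its last target. There are 200 camera calls.

## Working session

There is one attempt and no reset: what is moved stays moved. The work goes in short steps, Python scripts to look and compute and a shell command to move; the robot and the scene stay as the last step left them, time stands still between calls to the robot, and variables do not carry over. Pictures are saved under pics/ and viewed, about 12 in all and at most 16, crops included, and the job is handed in when it is done.

```bash
mkdir -p pics; ls; python3 - <<'E'
from plant import manip, imaging
import cv2, numpy as np
for n in("scene","top"):
    f=imaging.grab_frame(n); cv2.imwrite(f"pics/{n}0.png",f["frame"]); print(n,f["mtx"].tolist(),f["k1"]); print(np.round(f["world_to_cam"],4).tolist())
print(manip.state())
E
```

```text
pics
scene [[425.68832944001855, 0.0, 314.9073111838072], [0.0, 425.68832944001855, 198.9332315061286], [0.0, 0.0, 1.0]] 0.02885043377621007
[[-0.7035, 0.7107, 0.0055, 0.4411], [0.5917, 0.5898, -0.5496, -0.15], [-0.3938, -0.3834, -0.8354, 1.4953], [0.0, 0.0, 0.0, 1.0]]
top [[372.75712026111194, 0.0, 318.95533882189636], [0.0, 372.75712026111194, 196.5055364244474], [0.0, 0.0, 1.0]] -0.07498468193583535
[[0.0026, -1.0, 0.006, -0.1006], [-0.9882, -0.0035, -0.1529, 0.5429], [0.1529, -0.0055, -0.9882, 1.2239], [0.0, 0.0, 0.0, 1.0]]
{'time': 0.1, 'joint_pos': array([ 1.13297462e+00,  5.33265758e-02,  1.61415317e+00,  2.57377710e-05,
        1.47603328e+00, -1.19012037e-01]), 'joint_vel': array([-2.17863358e-04, -1.10864388e-03, -3.63086068e-03,  1.48616566e-04,
       -5.65611028e-05,  2.01989194e-03]), 'joint_efforts': array([-5.13465457e-04, -3.94902563e+01, -3.71364820e+01, -1.46595639e-04,
        3.86021959e-03,  3.15820692e-06]), 'tool_pos': array([0.19565405, 0.59298535, 0.23016593]), 'tool_rot': array([ 4.55009741e-04,  8.10381873e-01,  5.85901269e-01, -8.45626629e-04]), 'contact_force': array([-0.22692865, -0.54902709,  0.11570895]), 'ft_torque': array([-0.0100709 ,  0.01634077,  0.00552884]), 'gripper_width': 0.9995872358220708}
```

View pics/scene0.png

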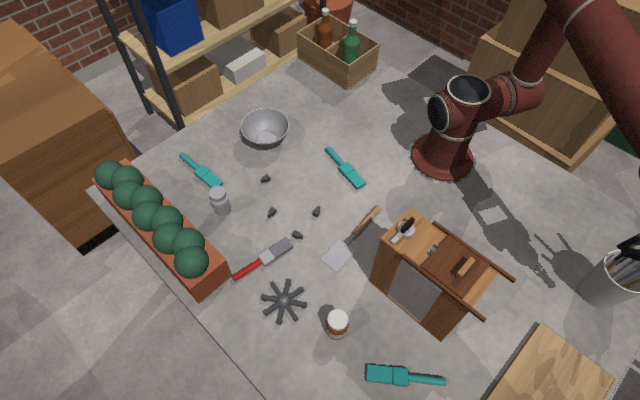

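View pics/top0.png

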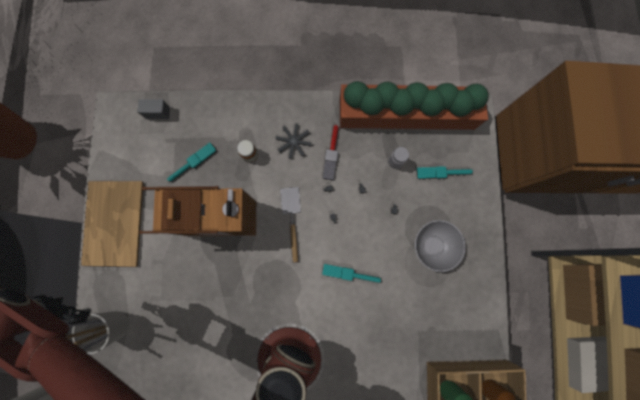

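The scene view shows four dark clips at about (266,179), (271,212), (317,211) and (297,235). The bin is at (440,270), with the knob at (403,231) and the lid grip at (463,267). The top view shows the same clips at (394,209), (362,188), (334,217) and (329,190). Next I'll take close crops.

```bash
cat > h.py <<'E'
from plant import manip, imaging
import cv2, numpy as np
from scipy.spatial.transform import Rotation as R
def proj(f,P):
    P=np.atleast_2d(P); W=f["world_to_cam"]; c=P@W[:3,:3].T+W[:3,3]; s=c[:,:2]/c[:,2:]
    s=s*(1+f["k1"]*(s**2).sum(1,keepdims=True)); K=f["mtx"]
    return s*[K[0,0],K[1,1]]+K[:2,2]
def back(f,uv,z):
    K=f["mtx"]; d=(np.atleast_2d(uv)-K[:2,2])/[K[0,0],K[1,1]]; s=d.copy()
    for _ in range(20): s=d/(1+f["k1"]*(s**2).sum(1,keepdims=True))
    W=f["world_to_cam"]; Rm=W[:3,:3]; o=-Rm.T@W[:3,3]; r=np.c_[s,np.ones(len(s))]@Rm
    return o+r*((z-o[2])/r[:,2])[:,None]
def crop(f,x,y,w,h,k): return cv2.resize(f["frame"][y:y+h,x:x+w],None,fx=k,fy=k,interpolation=cv2.INTER_CUBIC)
def yaw(): # direction of tool x in the world, deg
    s=manip.state(); q=s["tool_rot"]; m=R.from_quat(np.r_[q[1:],q[0]]).as_matrix(); return np.degrees(np.arctan2(m[1,0],m[0,0])),m
E
python3 - <<'E'
from h import *
f=imaging.grab_frame("scene"); t=imaging.grab_frame("top")
a=crop(f,360,200,160,140,5); b=crop(f,250,165,80,80,5); c=crop(t,320,175,80,50,5)
cv2.imwrite("pics/b1.png",cv2.resize(a,(686,600)))
m=np.zeros((400,800,3),np.uint8); m[:,:400]=b; m[:250,400:]=c; cv2.imwrite("pics/c1.png",m)
print(np.round(back(f,[[266,179],[271,212],[317,211],[297,235]],.009),3)); print(np.round(back(t,[[394,209],[362,188],[334,217],[329,190]],.009),3))
print(np.round(back(t,[[232,205],[172,209]],.28),3),np.round(back(f,[[403,231],[463,267]],.28),3))
E
```

```text
[[ 0.502 -0.354  0.009]
 [ 0.577 -0.246  0.009]
 [ 0.471 -0.145  0.009]
 [ 0.577 -0.128  0.009]]
[[ 0.505 -0.361  0.009]
 [ 0.579 -0.25   0.009]
 [ 0.477 -0.151  0.009]
 [ 0.571 -0.134  0.009]]
[[0.482 0.141 0.28 ]
 [0.47  0.308 0.28 ]] [[0.488 0.154 0.28 ]
 [0.466 0.307 0.28 ]]
```

View pics/b1.png

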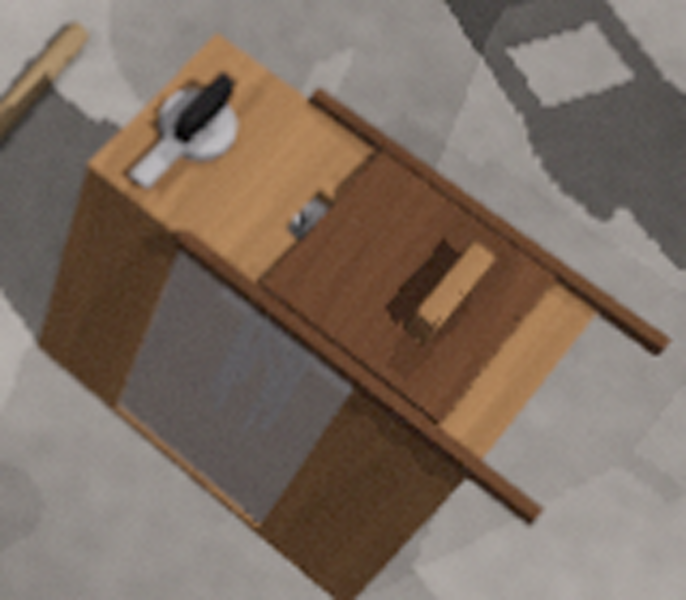

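View pics/c1.png

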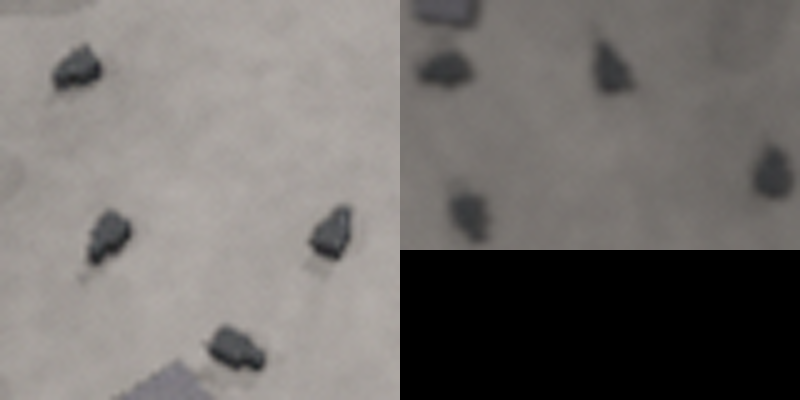

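The four dark clips are the only candidates. The turquoise brushes and the trivet are not, and the clips' tongues are visible. The lid stands partly open, the mouth peeps out at crop (310,215), the knob bar lies along the bin's x, and its blade points to +x. Now I'll fit the bin and the clips.

```bash
cat > fit.py <<'E'
from h import *
from scipy.optimize import least_squares, minimize
def clipmask(f,x,y,yw):
    g=[]
    c,s=np.cos(yw),np.sin(yw)
    for xs,hw in((( -16,4),9),((4,16),4)):
        P=np.array([[a,b*hw,z] for a in xs for b in(-1,1) for z in(0,18)],float)/1000
        Q=np.c_[x+c*P[:,0]-s*P[:,1], y+s*P[:,0]+c*P[:,1], P[:,2]]
        g.append(proj(f,Q))
    return g
def fitclip(fr,x0,y0,tops=("scene","top"),verbose=False):
    data=[]
    for n in tops:
        f=fr[n]; u,v=np.round(proj(f,[x0,y0,.009])[0]).astype(int); r=14
        im=f["frame"][v-r:v+r,u-r:u+r].astype(float).mean(2); bg=np.median(im); dk=np.percentile(im,3)
        data.append((f,u-r,v-r,np.clip((bg-im)/(bg-dk),0,1),r))
    def cost(p):
        e=0
        for f,u,v,m,r in data:
            S=8; img=np.zeros((2*r*S,2*r*S),np.uint8)
            for g in clipmask(f,*p):
                h=cv2.convexHull(((g-[u-.5,v-.5])*S).astype(np.float32)).round().astype(np.int32); cv2.fillConvexPoly(img,h,255)
            a=cv2.GaussianBlur(cv2.resize(img,(2*r,2*r),interpolation=cv2.INTER_AREA),(3,3),.6)/255.
            w=np.ones_like(m); e+=(np.abs(a-m)**2*w).sum()
        return e
    best=[]
    for k in range(12):
        r=minimize(cost,[x0,y0,k*np.pi/6],method="Nelder-Mead",options=dict(initial_simplex=[[x0,y0,k*np.pi/6],[x0+.005,y0,k*np.pi/6],[x0,y0+.005,k*np.pi/6],[x0,y0,k*np.pi/6+.4]],maxiter=120,xatol=1e-4,fatol=1e-3)); best.append((r.fun,*r.x))
    best.sort(); return best
E
python3 - <<'E'
from fit import *
fr={n:imaging.grab_frame(n) for n in("scene","top")}
f=fr["scene"]
uv=np.array([[410.8,208.9],[381,238],[369.3,280.5],[499.2,272.3],[469.2,310.8]])
L=np.array([[-60,-125,262],[60,-125,262],[60,-125,0],[-58,125,262],[60,125,262]])/1e3
w=lambda p,L:np.c_[p[0]+np.cos(p[2])*L[:,0]-np.sin(p[2])*L[:,1],p[1]+np.sin(p[2])*L[:,0]+np.cos(p[2])*L[:,1],L[:,2]]
r=least_squares(lambda p:(proj(f,w(p,L))-uv).ravel(),[.48,.24,.05],loss="soft_l1"); p=r.x
print("bin",p.round(4),np.degrees(p[2]).round(1),(proj(f,w(p,L))-uv).round(1).tolist())
inv=lambda P:(P[:,:2]-p[:2])@np.array([[np.cos(p[2]),-np.sin(p[2])],[np.sin(p[2]),np.cos(p[2])]])
rd=back(f,[[466.6,266.2]],.297); print("ridge",rd.round(4),inv(rd).round(4),"lid edge",inv(back(f,[[448.2,235],[421.1,265.3]],.271)).round(4))
print("ridge top cam",inv(back(fr["top"],[[172,209]],.297)).round(4))
for x,y in((.503,-.357),(.578,-.248),(.474,-.148),(.574,-.131)):
    b=fitclip(fr,x,y); print([np.round(q,4).tolist()+[round(np.degrees(q[3])%360)] for q in b[:1]+[q for q in b if abs((np.degrees(q[3]-b[0][3])+180)%360-180)>60][:1]])
E
```

```text
bin [0.4709 0.2486 0.0042] 0.2 [[0.3, -1.1], [-0.6, 0.0], [-0.9, 0.2], [0.0, 1.7], [1.0, -0.5]]
ridge [[0.469 0.312 0.297]] [[-0.0016  0.0634]] lid edge [[-0.055  -0.0135]
 [ 0.0537 -0.0121]]
ridge top cam [[-0.0027  0.053 ]]
[[12.4466, 0.5052, -0.3585, -0.0924, 355], [20.4635, 0.5028, -0.3574, 2.8073, 161]]
[[8.5322, 0.5789, -0.246, 0.2818, 16], [19.8829, 0.5748, -0.2476, 3.6968, 212]]
[[13.8828, 0.472, -0.1479, 3.4665, 199], [21.0418, 0.4766, -0.1465, 0.3117, 18]]
[[57.4004, 0.5761, -0.1277, 1.8297, 105], [66.0698, 0.5769, -0.1314, 4.7912, 275]]
```

```bash
python3 - <<'E'
from h import *
f=imaging.grab_frame("scene"); t=imaging.grab_frame("top")
P=back(f,[[434.2,221.5],[515.1,280.5],[402,255.3],[485.3,321.3]],.27); print(P.round(3)); 
for a,b in((0,1),(2,3)):
    d=P[b]-P[a]; print(np.degrees(np.arctan2(-d[0],d[1])))
print(back(f,[[407.8,228.5]],.248).round(3), back(t,[[229,207]],.25).round(3))
a=crop(t,135,170,130,80,6);cv2.imwrite("pics/t2.png",a)
E
```

```text
[[0.408 0.189 0.27 ]
 [0.406 0.406 0.27 ]
 [0.535 0.19  0.27 ]
 [0.532 0.409 0.27 ]]
0.5670116770552451
0.7428625431416681
[[0.456 0.151 0.248]] [[0.48  0.156 0.25 ]]
```

View pics/t2.png

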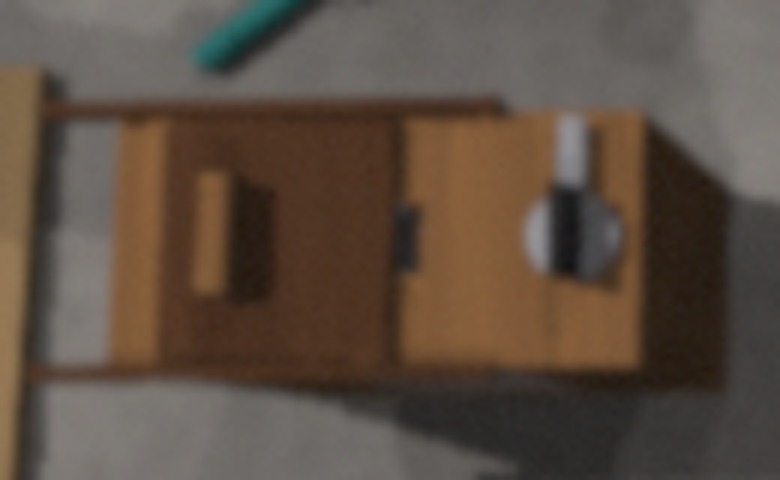

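Top crop: the knob disc is at (572,237), the ridge top at (212,234), the lid spans columns 163–398, the deck columns 115–643, and the mouth edge is at 420.

```bash
python3 - <<'E'
from h import *
t=imaging.grab_frame("top")
g=lambda a,z:back(t,np.array(a)/6.-.4+[135,170],z).round(4).tolist()
print("deck ends",g([[643,112],[645,368],[118,122],[110,362]],.262)); print("ridge",g([[212,234],[212,172],[212,294]],.297)); print("lid edges",g([[163,240],[398,240]],.271)); print("mouth edge",g([[420,205],[420,272]],.262),"disc",g([[572,237]],.248),"bar",g([[566,190],[566,274]],.274))
print(yaw()[0])
E
```

```text
deck ends [[0.5319, 0.1196, 0.262], [0.412, 0.1147, 0.262], [0.5264, 0.3704, 0.262], [0.4129, 0.3665, 0.262]]
ridge [[0.4691, 0.3073, 0.297], [0.4975, 0.3091, 0.297], [0.4418, 0.3057, 0.297]]
lid edges [[0.4693, 0.3409, 0.271], [0.4698, 0.2298, 0.271]]
mouth edge [[0.4874, 0.223, 0.262], [0.456, 0.2215, 0.262]] disc [[0.4744, 0.1541, 0.248]] bar [[0.4931, 0.1516, 0.274], [0.4542, 0.1501, 0.274]]
71.73392045899514
```

```bash
python3 -m pendant '[[[0,0,0.052,0,0,0.173,1],[0,0,0.052,0,0,0.173,0.6],[0,0,0,0,0,0.174,0.6],[0,0,0,0.156,-0.162,0,0.6],[0,0,0,0.156,-0.162,0,0.6],[0,0,0,0.156,-0.162,0,0.6],[0,0,0,0.156,-0.162,0,0.6],[0,0,0,0.156,-0.162,0,0.6],[0,0,0,0.156,-0.162,0,0.6],[0,0,0,0.156,-0.162,0,0.6],[0,0,0,0,0,0,0.6],[0,0,0,0,0,0,0.6]]]'
```

```text
time: 1.95
tool_pos: [0.4688, 0.3101, 0.3613]
tool_rot: [-0.0, 0.704, 0.71, 0.0]
contact_force: [-0.0, 0.3, -0.5]
gripper_width: 0.603
```

```bash
python3 -m pendant '[[[0,0,0,0,0,-0.17,0.6],[0,0,0,0,0,-0.16,0.6],[0,0,0,0,0,0,0.6],[0,0,0,0,0,0,0],[0,0,0,0,0,0,0],[0,0,0,0,0,0,0],[0,0,0,0,0,0,0],[0,0,0,0,0,0,0]]]'
```

```text
time: 2.95
tool_pos: [0.4697, 0.3107, 0.2819]
tool_rot: [0.0, 0.704, 0.71, 0.002]
contact_force: [-1.3, 0.8, 6.1]
gripper_width: 0.148
```

```bash
python3 -m pendant '[[[0,0,0,0,0,0.012,0],[0,0,0,0,0.05,0,0],[0,0,0,0,0.05,0,0],[0,0,0,0,0.05,0,0],[0,0,0,0,0.05,0,0],[0,0,0,0,0.03,0,0],[0,0,0,0,0.01,0,0],[0,0,0,0,0,0,0]]]'
```

```text
time: 3.95
tool_pos: [0.4687, 0.3661, 0.2819]
tool_rot: [0.003, 0.705, 0.709, -0.005]
contact_force: [-2.6, -16.3, 4.5]
gripper_width: 0.144
```

```bash
python3 -m pendant '[[[0,0,0,0,-0.012,0,0],[0,0,0,0,0,0,0.5],[0,0,0,0,0,0,0.6],[0,0,0,0,0,0.15,0.7],[0,0,0,0,0,0.18,0.7],[0,0,-0.05,0,-0.228,0,0.7],[0,0,-0.05,0,-0.228,0,0.7],[0,0,-0.05,0,-0.228,0,0.7],[0,0,-0.05,0,-0.228,0,0.7],[0,0,-0.05,0,-0.228,0,0.7],[0,0,-0.05,0,-0.228,0,0.7],[0,0,-0.05,0,-0.228,0,0.7],[0,0,-0.047,0,-0.228,0,0.7],[0,0,0,0.013,-0.23,0,0.7],[0,0,0,0,0,-0.24,0.7],[0,0,0,0,0,-0.24,0.7],[0,0,0,0,0,-0.24,0.7],[0,0,0,0,0,-0.24,0.7],[0,0,0,0,0,0,0.7],[0,0,0,0,0,0,0.7]]]'
python3 - <<'E'
from h import *
f=imaging.grab_frame("scene");t=imaging.grab_frame("top")
a=crop(f,240,150,110,100,4);b=crop(t,130,160,130,100,3);m=np.zeros((400,800,3),np.uint8);m[:,:440]=a;m[:300,440:]=b[:,:360];cv2.imwrite("pics/g1.png",m);print(yaw()[0])
E
```

```text
time: 6.45
tool_pos: [0.4737, -0.1469, 0.1269]
tool_rot: [0.001, 0.986, 0.165, 0.001]
contact_force: [0.2, 0.3, 0.3]
gripper_width: 0.702
19.001459467945505
```

View pics/g1.png

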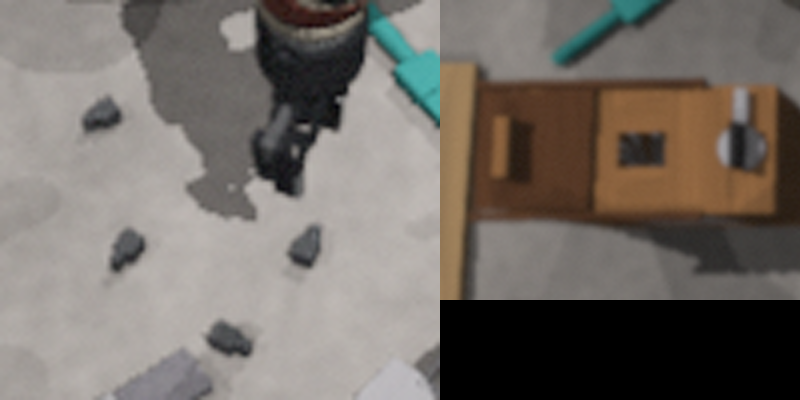

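The lid is open and the mouth is visible at crop (640,149). The gripper is above clip3 (crop 305,245). Now I'll descend and squeeze it lengthwise.

```bash
python3 -m pendant '[[[0,0,0,-0.006,-0.004,-0.24,0.7],[0,0,0,0,0,-0.2,0.7],[0,0,0,0,0,-0.05,0.7],[0,0,0,0,0,0,0.3],[0,0,0,0,0,0,0],[0,0,0,0,0,0,0],[0,0,0,0,0,0,0],[0,0,0,0,0,0,0]]]'
python3 - <<'E'
from h import *
t=imaging.grab_frame("top"); im=t["frame"].astype(float).mean(2)
roi=im[195:225,180:215]; bg=np.median(roi); w=np.clip((bg-15-roi)/(bg-15-roi.min()),0,1)
n,l,s,c=cv2.connectedComponentsWithStats((w>.25).astype(np.uint8)); print(s.tolist(),c.round(2).tolist())
for cc in c[1:]: print(back(t,[cc+[180,195]],.262).round(4))
E
```

```text
time: 7.55
tool_pos: [0.4733, -0.1488, 0.005]
tool_rot: [0.002, 0.986, 0.165, 0.003]
contact_force: [-0.4, 0.5, 6.7]
gripper_width: 0.355
[[1, 0, 34, 30, 824], [0, 0, 4, 30, 70], [9, 9, 16, 12, 156]] [[18.46, 14.72], [0.76, 12.4], [16.56, 14.29]]
[[0.4768 0.2905 0.262 ]]
[[0.4717 0.2451 0.262 ]]
```

```bash
python3 -m pendant '[[[0,0,0,0,0,0,0.5],[0,0,0,0,0,0,0.5],[0,0,0,0,0,0.13,0.5],[0,0,0.0556,0,0,0,0.5],[0,0,0.0556,0,0,0,0.5],[0,0,0.0556,0,0,0,0.5],[0,0,0.0556,0,0,0,0.5],[0,0,0.0556,0,0,0,0.5],[0,0,0.0556,0,0,0,0.5],[0,0,0.0556,0,0,0,0.5],[0,0,0.0556,0,0,0,0.5],[0,0,0.0552,0,0,0,0.5],[0,0,0,0,0,0,0.5],[0,0,0,0,0,-0.12,0.5],[0,0,0,0,0,0,0.4],[0,0,0,0,0,0,0],[0,0,0,0,0,0,0],[0,0,0,0,0,0,0],[0,0,0,0,0,0,0],[0,0,0,0,0,0,0]]]'; python3 -c "
from h import *;print(yaw()[0])"
```

```text
time: 10.1
tool_pos: [0.4711, -0.1477, 0.0049]
tool_rot: [0.0, 0.581, 0.814, 0.0]
contact_force: [0.4, 0.8, 2.6]
gripper_width: 0.184
108.98954364214696
```

```bash
python3 -m pendant '[[[0,0,0,0,0,0.217,0],[0,0,-0.05,0,0,0.217,0],[0,0,-0.05,0,0,0.217,0],[0,0,-0.05,0,0,0.217,0],[0,0,-0.05,0,0,0.217,0],[0,0,-0.05,0,0,0.217,0],[0,0,-0.05,0,0.225,0,0],[0,0,-0.05,0,0.225,0,0],[0,0,-0.05,0,0.225,0,0],[0,0,-0.05,0,0.225,0,0],[0,0,-0.05,0,0.225,0,0],[0,0,-0.05,0,0.225,0,0],[0,0,-0.052,0,0.225,0,0],[0,0,0,0,0,0,0],[0,0,0,0,0,0,0]]]'; python3 - <<'E'
from h import *
f=imaging.grab_frame("scene");t=imaging.grab_frame("top")
print(yaw()[0],manip.state()["tool_pos"])
a=crop(f,395,190,80,80,5);b=crop(t,165,170,100,100,4);m=np.zeros((400,800,3),np.uint8);m[:,:400]=a;m[:,400:]=b;cv2.imwrite("pics/g2.png",m)
E
```

```text
time: 11.98
tool_pos: [0.4705, 0.2454, 0.3294]
tool_rot: [0.0, 1.0, 0.007, -0.0]
contact_force: [-0.7, -1.3, -0.7]
gripper_width: 0.188
0.691110466479136 [0.47079351 0.24456844 0.32968078]
```

View pics/g2.png

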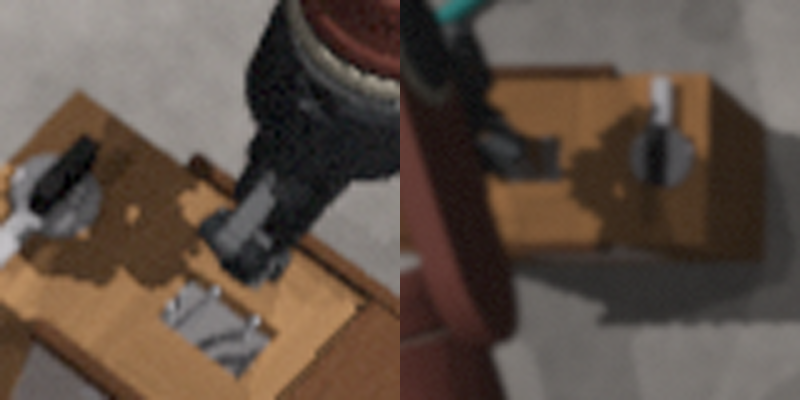

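The scene crop shows the mouth with corners at about (163,318), (190,278), (275,338) and (240,373), and the gripper holding the clip just above it.

```bash
python3 - <<'E'
from h import *
f=imaging.grab_frame("scene")
P=back(f,np.array([[163,318],[190,278],[275,338],[240,373]])/5-.4+[395,190],.262); print(P.round(4),P.mean(0).round(4))
c,s=.4715,.2455
for z,n in((.262,"deck"),(.33,"tool")): print(n,((proj(f,[.471,.2455,z])[0]-[395,190]+.4)*5).round(0))
E
```

```text
[[0.485  0.227  0.262 ]
 [0.459  0.2235 0.262 ]
 [0.4567 0.2699 0.262 ]
 [0.4828 0.2688 0.262 ]] [0.4709 0.2473 0.262 ]
deck [213. 324.]
tool [251. 256.]
```

```bash
python3 -m pendant '[[[0,0,0,0,0.005,-0.2,0],[0,0,0,0,0,-0.045,0],[0,0,0,0,0,0,0],[0,0,0,0,0,0,0]]]'
```

```text
time: 12.62
tool_pos: [0.4716, 0.2468, 0.2707]
tool_rot: [-0.0, 1.0, 0.006, 0.001]
contact_force: [1.2, 0.1, -0.7]
gripper_width: 0.184
```

```bash
python3 -m pendant '[[[0,0,0,0,0,-0.022,0],[0,0,0,0,0,0,0],[0,0,0,0,0,0,0]]]';python3 -m pendant '[[[0,0,0,0,0,0,0.4],[0,0,0,0,0,0,0.4],[0,0,0,0,0,0,0.4],[0,0,0,0,0,0.1,0.4],[0,0,0,0,0,0.2,0.4],[0,0,0,0,0,0,0.4]]]'
python3 - <<'E'
from h import *
f=imaging.grab_frame("scene");t=imaging.grab_frame("top")
a=crop(f,390,200,100,100,4);b=crop(f,360,220,120,120,4)[:400,:400];m=np.zeros((400,800,3),np.uint8);m[:,:400]=a;m[:,400:]=b;cv2.imwrite("pics/g3.png",m)
E
```

```text
time: 13.0
tool_pos: [0.4707, 0.2469, 0.2633]
tool_rot: [-0.0, 1.0, 0.007, 0.0]
contact_force: [-0.5, -0.2, -0.4]
gripper_width: 0.19
time: 13.75
tool_pos: [0.4724, 0.2474, 0.3437]
tool_rot: [-0.002, 1.0, 0.007, 0.004]
contact_force: [0.9, 0.8, 0.2]
gripper_width: 0.395
```

View pics/g3.png

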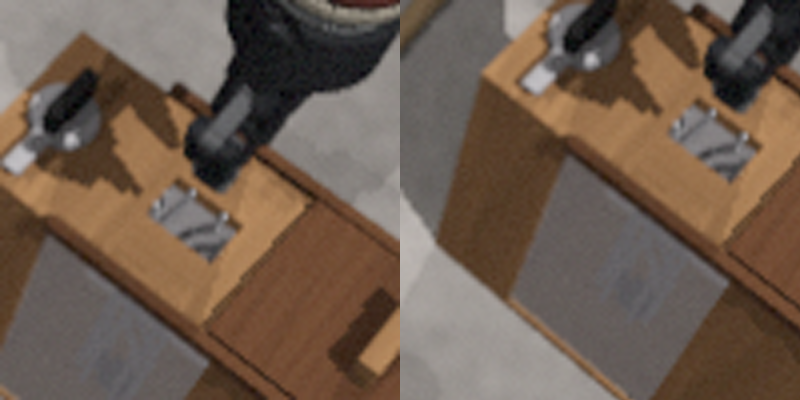

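The mouth is empty, so the clip went in. A dark blob shows behind the window at right crop (630,290). I'll check its height and refit the remaining clips.

```bash
python3 - <<'E'
from fit import *
fr={n:imaging.grab_frame(n) for n in("scene","top")}
f=fr["scene"]
for z in(.017,.035,.06,.1,.15): print(z,proj(f,[.471,.246,z])[0].round(1),end=" ")
print()
for x,y in((.505,-.3585),(.579,-.246),(.576,-.128)):
    b=fitclip(fr,x,y)[0]; print(np.round(b,4),round(np.degrees(b[3])%360))
cv2.imwrite("pics/w1.png",crop(f,370,230,90,100,6))
E
```

```text
0.017 [416.1 292.9] 0.035 [417.4 290.6] 0.06 [419.3 287.2] 0.1 [422.5 281.5] 0.15 [426.7 273.9] 
[12.3382  0.5051 -0.3587  6.2077] 356
[ 8.6809  0.5791 -0.246   0.2671] 15
[61.7977  0.5758 -0.1281  1.8383] 105
```

View pics/w1.png

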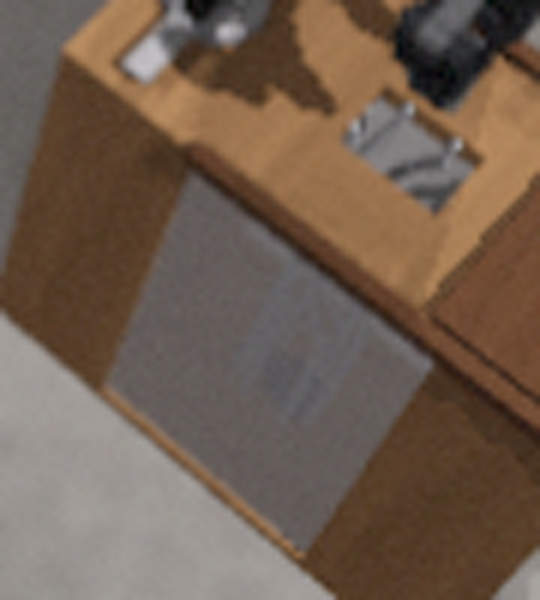

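```bash
python3 -m pendant '[[[0,0,-0.053,0.06,-0.214,0,0.4],[0,0,-0.053,0.06,-0.214,0,0.7],[0,0,-0.053,0.06,-0.214,0,0.7],[0,0,-0.053,0.06,-0.214,0,0.7],[0,0,-0.053,0.06,-0.214,0,0.7],[0,0,-0.053,0.06,-0.214,0,0.7],[0,0,-0.052,0.06,-0.214,0,0.7],[0,0,-0.051,0,0,-0.21,0.7],[0,0,0,0,0,-0.21,0.7],[0,0,0,0,0,-0.21,0.7],[0,0,0,0,0,-0.21,0.7],[0,0,0,0,0,-0.21,0.7],[0,0,0,0,0,0,0.7],[0,0,0,0,0,0,0.7]]]'; python3 -c "
from h import *;print(yaw()[0])"
```

```text
time: 15.7
tool_pos: [0.5763, -0.1279, 0.0768]
tool_rot: [-0.0, 0.793, -0.609, 0.001]
contact_force: [1.6, -0.1, 1.3]
gripper_width: 0.701
-75.03008833653683
```

```bash
python3 -m pendant '[[[0,0,0,0,0,-0.19,0.7],[0,0,0,0,0,-0.1,0.7],[0,0,0,0,0,0,0.7],[0,0,0,0,0,0,0.2],[0,0,0,0,0,0,0],[0,0,0,0,0,0,0],[0,0,0,0,0,0,0],[0,0,0,0,0,0,0],[0,0,0,-0.06,0,0,0],[0,0,0,-0.06,0,0,0],[0,0,0,0,0,0,0],[0,0,0,0,0,0,0]]]'
```

```text
time: 17.2
tool_pos: [0.5478, -0.129, 0.0066]
tool_rot: [-0.001, 0.793, -0.609, 0.003]
contact_force: [-0.3, -0.7, 10.1]
gripper_width: 0.351
```

```bash
python3 -m pendant '[[[0,0,0,0,0,0,0.5],[0,0,0,0,0,0,0.5],[0,0,0,0,0,0.13,0.5],[0,0,0.0556,0,0,0,0.5],[0,0,0.0556,0,0,0,0.5],[0,0,0.0556,0,0,0,0.5],[0,0,0.0556,0,0,0,0.5],[0,0,0.0556,0,0,0,0.5],[0,0,0.0556,0,0,0,0.5],[0,0,0.0556,0,0,0,0.5],[0,0,0.0556,0,0,0,0.5],[0,0,0.0552,0,0,0,0.5],[0,0,0,0,0,0,0.5],[0,0,0,0,0,-0.12,0.5],[0,0,0,0,0,0,0.4],[0,0,0,0,0,0,0],[0,0,0,0,0,0,0],[0,0,0,0,0,0,0],[0,0,0,0,0,0,0],[0,0,0,0,0,0,0]]]'; python3 -c "
from h import *;print(yaw()[0])"
```

```text
time: 19.7
tool_pos: [0.546, -0.1278, 0.006]
tool_rot: [0.0, 0.991, 0.13, 0.0]
contact_force: [0.4, 0.2, 1.6]
gripper_width: 0.184
14.965889729702718
```

```bash
python3 -m pendant '[[[0,0,0,0,0,0.216,0],[0,0,-0.04,0,0,0.216,0],[0,0,-0.039,0,0,0.216,0],[0,0,0,0,0,0.216,0],[0,0,0,0,0,0.216,0],[0,0,0,0,0,0.216,0],[0,0,0,-0.043,0.214,0,0],[0,0,0,-0.043,0.214,0,0],[0,0,0,-0.043,0.214,0,0],[0,0,0,-0.043,0.214,0,0],[0,0,0,-0.043,0.214,0,0],[0,0,0,-0.043,0.214,0,0],[0,0,0,-0.042,0.214,0,0],[0,0,0,0,0,0,0],[0,0,0,0,0,-0.12,0],[0,0,0,0,0,-0.1,0],[0,0,0,0,0,0,0],[0,0,0,0,0,0,0]]]'; python3 -c "
from h import *;print(yaw()[0])"
```

```text
time: 21.95
tool_pos: [0.4712, 0.2463, 0.2757]
tool_rot: [-0.0, 1.0, 0.006, 0.001]
contact_force: [0.2, -0.6, 0.2]
gripper_width: 0.191
0.6957130418225371
```

```bash
python3 -m pendant '[[[0,0,0,-0.001,0.002,-0.048,0],[0,0,0,0,0,0,0],[0,0,0,0,0,0,0]]]';python3 -m pendant '[[[0,0,0,0,0,0,0.4],[0,0,0,0,0,0,0.4],[0,0,0,0,0,0,0.4],[0,0,0,0,0,0.1,0.4],[0,0,0,0,0,0.2,0.4],[0,0,0,0,0,0,0.4]]]'
python3 - <<'E'
from fit import *
fr={n:imaging.grab_frame(n) for n in("scene","top")}
f=fr["scene"]
for x,y in((.505,-.3585),(.579,-.246)):
    b=fitclip(fr,x,y)[0]; print(np.round(b,4),round(np.degrees(b[3])%360))
cv2.imwrite("pics/w2.png",crop(f,395,240,65,75,6))
E
```

```text
time: 22.32
tool_pos: [0.4705, 0.2473, 0.2627]
tool_rot: [-0.0, 1.0, 0.007, 0.0]
contact_force: [0.0, -0.2, 0.4]
gripper_width: 0.19
time: 23.08
tool_pos: [0.4722, 0.2479, 0.3433]
tool_rot: [-0.002, 1.0, 0.007, 0.004]
contact_force: [0.6, 0.1, 0.0]
gripper_width: 0.398
[11.8155  0.5055 -0.3585  6.1695] 353
[ 9.1907  0.5793 -0.2456  6.5647] 16
```

View pics/w2.png

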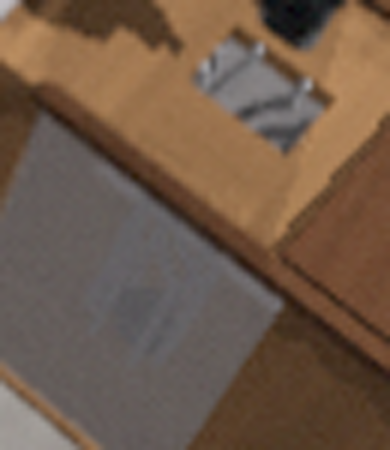

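The mouth is clear and the blob at crop (140,310) is taller, so two clips are piled. Next is clip2.

```bash
python3 -m pendant '[[[0,0,0.041,0.048,-0.219,0,0.4],[0,0,0.041,0.048,-0.219,0,0.7],[0,0,0,0.048,-0.219,0,0.7],[0,0,0,0.048,-0.219,0,0.7],[0,0,0,0.048,-0.219,0,0.7],[0,0,0,0.048,-0.219,0,0.7],[0,0,0,0.048,-0.219,0,0.7],[0,0,0,0.048,-0.219,0,0.7],[0,0,0,0.048,-0.219,0,0.7],[0,0,0,0,0,-0.21,0.7],[0,0,0,0,0,-0.21,0.7],[0,0,0,0,0,-0.21,0.7],[0,0,0,0,0,-0.21,0.7],[0,0,0,0,0,-0.21,0.7],[0,0,0,0,0,0,0.7],[0,0,0,0,0,0,0.7]]]'; python3 -c "
from h import *;print(yaw()[0])"
```

```text
time: 25.18
tool_pos: [0.5789, -0.2457, 0.0762]
tool_rot: [0.0, 0.991, 0.135, 0.0]
contact_force: [0.0, 0.1, 0.2]
gripper_width: 0.694
15.509213143831843
```

```bash
python3 -m pendant '[[[0,0,0,0,0,-0.19,0.7],[0,0,0,0,0,-0.095,0.7],[0,0,0,0,0,0,0.7],[0,0,0,0,0,0,0.2],[0,0,0,0,0,0,0],[0,0,0,0,0,0,0],[0,0,0,0,0,0,0],[0,0,0,0,0,0,0]]]'
python3 -m pendant '[[[0,0,0,0,0,0,0.5],[0,0,0,0,0,0,0.5],[0,0,0,0,0,0.13,0.5],[0,0,-0.0556,0,0,0,0.5],[0,0,-0.0556,0,0,0,0.5],[0,0,-0.0556,0,0,0,0.5],[0,0,-0.0556,0,0,0,0.5],[0,0,-0.0556,0,0,0,0.5],[0,0,-0.0556,0,0,0,0.5],[0,0,-0.0556,0,0,0,0.5],[0,0,-0.0556,0,0,0,0.5],[0,0,-0.0552,0,0,0,0.5],[0,0,0,0,0,0,0.5],[0,0,0,0,0,-0.123,0.5],[0,0,0,0,0,0,0.4],[0,0,0,0,0,0,0],[0,0,0,0,0,0,0],[0,0,0,0,0,0,0],[0,0,0,0,0,0,0],[0,0,0,0,0,0,0]]]'; python3 -c "
from h import *;print(yaw()[0])"
```

```text
time: 26.18
tool_pos: [0.5808, -0.2468, 0.0075]
tool_rot: [0.002, 0.991, 0.135, 0.002]
contact_force: [-1.4, 0.5, 7.3]
gripper_width: 0.348
time: 28.68
tool_pos: [0.5787, -0.2456, 0.006]
tool_rot: [-0.0, 0.796, -0.605, 0.0]
contact_force: [-0.2, -0.2, 2.2]
gripper_width: 0.19
-74.48797609445559
```

```bash
python3 -m pendant '[[[0,0,0,0,0,0.216,0],[0,0,0.0522,0,0,0.216,0],[0,0,0.0522,0,0,0.216,0],[0,0,0.0522,0,0,0.216,0],[0,0,0.0522,0,0,0.216,0],[0,0,0.0522,0,0,0.216,0],[0,0,0.0522,-0.048,0.218,0,0],[0,0,0.0522,-0.048,0.218,0,0],[0,0,0.0522,-0.048,0.218,0,0],[0,0,0,-0.048,0.218,0,0],[0,0,0,-0.048,0.218,0,0],[0,0,0,-0.048,0.218,0,0],[0,0,0,-0.048,0.218,0,0],[0,0,0,-0.048,0.218,0,0],[0,0,0,-0.048,0.218,0,0],[0,0,0,0,0,0,0],[0,0,0,0,0,-0.12,0],[0,0,0,0,0,-0.1,0],[0,0,0,0,0,0,0],[0,0,0,0,0,0,0]]]'; python3 -c "
from h import *;print(yaw()[0])"
```

```text
time: 31.18
tool_pos: [0.471, 0.2445, 0.2757]
tool_rot: [-0.0, 1.0, 0.005, 0.001]
contact_force: [0.2, 0.1, -1.7]
gripper_width: 0.19
0.6259281058746616
```

```bash
python3 -m pendant '[[[0,0,0,0,0.002,-0.048,0],[0,0,0,0,0,0,0],[0,0,0,0,0,0,0]]]';python3 -m pendant '[[[0,0,0,0,0,0,0.4],[0,0,0,0,0,0,0.4],[0,0,0,0,0,0,0.4],[0,0,0,0,0,0.1,0.4],[0,0,0,0,0,0.2,0.4],[0,0,0,0,0,0,0.4]]]'
python3 - <<'E'
from fit import *
fr={n:imaging.grab_frame(n) for n in("scene","top")}
f=fr["scene"]
for x,y in((.505,-.3585),):
    b=fitclip(fr,x,y)[0]; print(np.round(b,4),round(np.degrees(b[3])%360))
m=np.zeros((450,790,3),np.uint8);m[:,:390]=crop(f,395,240,65,75,6);m[:360,400:760]=crop(f,235,155,90,90,4);cv2.imwrite("pics/w3.png",m)
E
```

```text
time: 31.55
tool_pos: [0.4705, 0.2455, 0.2627]
tool_rot: [-0.0, 1.0, 0.006, 0.0]
contact_force: [0.5, -0.6, -0.4]
gripper_width: 0.184
time: 32.3
tool_pos: [0.4722, 0.2462, 0.3433]
tool_rot: [-0.002, 1.0, 0.006, 0.004]
contact_force: [0.5, -0.1, 0.6]
gripper_width: 0.399
[12.2299  0.5052 -0.3586  6.1869] 354
```

View pics/w3.png

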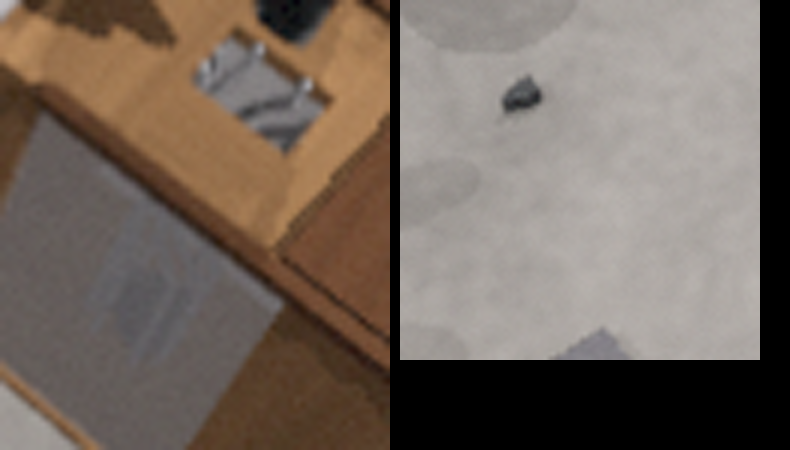

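Three clips are down and the mouth is clear. The last clip is at right crop (520,95); I'll check its tongue direction in each camera.

```bash
python3 - <<'E'
from fit import *
fr={n:imaging.grab_frame(n) for n in("scene","top")}
for n in fr:
    for b in fitclip(fr,.505,-.3585,(n,))[:12:2]: print(n,round(b[0],1),np.round(b[1:3],3),round(np.degrees(b[3])%360))
E
```

```text
scene 2.9 [ 0.506 -0.357] 351
scene 2.9 [ 0.506 -0.357] 351
scene 2.9 [ 0.506 -0.357] 353
scene 6.9 [ 0.504 -0.356] 149
scene 7.0 [ 0.503 -0.356] 161
scene 7.1 [ 0.504 -0.356] 162
top 6.8 [ 0.505 -0.361] 357
top 6.9 [ 0.505 -0.36 ] 356
top 6.9 [ 0.505 -0.36 ] 359
top 9.8 [ 0.502 -0.361] 186
top 9.9 [ 0.502 -0.36 ] 178
top 10.0 [ 0.502 -0.361] 183
```

```bash
python3 -m pendant '[[[0,0,-0.02,0.013,-0.22,0,0.4],[0,0,-0.02,0.013,-0.22,0,0.7],[0,0,0,0.013,-0.22,0,0.7],[0,0,0,0.013,-0.22,0,0.7],[0,0,0,0.013,-0.22,0,0.7],[0,0,0,0.013,-0.22,0,0.7],[0,0,0,0.013,-0.22,0,0.7],[0,0,0,0.013,-0.22,0,0.7],[0,0,0,0.013,-0.22,0,0.7],[0,0,0,0.013,-0.22,0,0.7],[0,0,0,0.005,-0.215,0,0.7],[0,0,0,0,0,-0.21,0.7],[0,0,0,0,0,-0.21,0.7],[0,0,0,0,0,-0.21,0.7],[0,0,0,0,0,-0.21,0.7],[0,0,0,0,0,-0.21,0.7],[0,0,0,0,0,0,0.7],[0,0,0,0,0,0,0.7]]]'; python3 -c "
from h import *;print(yaw()[0])"
```

```text
time: 34.75
tool_pos: [0.5047, -0.3586, 0.0763]
tool_rot: [0.0, 0.998, -0.057, 0.0]
contact_force: [1.0, 0.1, 0.2]
gripper_width: 0.701
-6.5200730694208335
```

Both cameras agree on a yaw near -6°. The tool is aligned, so I'll squeeze lengthwise and then across.

```bash
python3 -m pendant '[[[0,0,0,0,0,-0.19,0.7],[0,0,0,0,0,-0.095,0.7],[0,0,0,0,0,0,0.7],[0,0,0,0,0,0,0.2],[0,0,0,0,0,0,0],[0,0,0,0,0,0,0],[0,0,0,0,0,0,0],[0,0,0,0,0,0,0]]]'
python3 -m pendant '[[[0,0,0,0,0,0,0.5],[0,0,0,0,0,0,0.5],[0,0,0,0,0,0.13,0.5],[0,0,-0.0556,0,0,0,0.5],[0,0,-0.0556,0,0,0,0.5],[0,0,-0.0556,0,0,0,0.5],[0,0,-0.0556,0,0,0,0.5],[0,0,-0.0556,0,0,0,0.5],[0,0,-0.0556,0,0,0,0.5],[0,0,-0.0556,0,0,0,0.5],[0,0,-0.0556,0,0,0,0.5],[0,0,-0.0552,0,0,0,0.5],[0,0,0,0,0,0,0.5],[0,0,0,0,0,-0.123,0.5],[0,0,0,0,0,0,0.4],[0,0,0,0,0,0,0],[0,0,0,0,0,0,0],[0,0,0,0,0,0,0],[0,0,0,0,0,0,0],[0,0,0,0,0,0,0]]]'; python3 -c "
from h import *;print(yaw()[0])"
```

```text
time: 35.75
tool_pos: [0.5061, -0.36, 0.0075]
tool_rot: [0.002, 0.998, -0.057, 0.002]
contact_force: [-0.8, 0.2, 7.5]
gripper_width: 0.351
time: 38.25
tool_pos: [0.5045, -0.3585, 0.0061]
tool_rot: [0.0, -0.666, 0.746, -0.0]
contact_force: [-0.6, -0.2, 1.4]
gripper_width: 0.191
-96.51837119864118
```

```bash
python3 -m pendant '[[[0,0,0,0,0,0.216,0],[0,0,0.054,0,0,0.216,0],[0,0,0.054,0,0,0.216,0],[0,0,0.054,0,0,0.216,0],[0,0,0.054,0,0,0.216,0],[0,0,0.054,0,0,0.216,0],[0,0,0.054,-0.0124,0.2196,0,0],[0,0,0.054,-0.0124,0.2196,0,0],[0,0,0.054,-0.0124,0.2196,0,0],[0,0,0.054,-0.0124,0.2196,0,0],[0,0,0.054,-0.0124,0.2196,0,0],[0,0,0,-0.0124,0.2196,0,0],[0,0,0,-0.0124,0.2196,0,0],[0,0,0,-0.0124,0.2196,0,0],[0,0,0,-0.0124,0.2196,0,0],[0,0,0,-0.0124,0.2196,0,0],[0,0,0,-0.0124,0.2196,0,0],[0,0,0,0,0,0,0],[0,0,0,0,0,-0.12,0],[0,0,0,0,0,-0.1,0]]]'; python3 -m pendant '[[[0,0,0,0,0,0,0],[0,0,0,0,0,0,0],[0,0,0,0,0,0,0]]]'; python3 -c "
from h import *;print(yaw()[0])"
```

```text
time: 40.75
tool_pos: [0.4701, 0.2451, 0.2737]
tool_rot: [0.0, 1.0, 0.006, 0.0]
contact_force: [-0.1, 0.4, -0.8]
gripper_width: 0.187
time: 41.12
tool_pos: [0.4708, 0.2456, 0.2764]
tool_rot: [-0.0, 1.0, 0.006, 0.001]
contact_force: [-0.2, 0.8, -1.0]
gripper_width: 0.19
0.6482388395024747
```

```bash
python3 -m pendant '[[[0,0,0,0,0,-0.052,0],[0,0,0,0,0,0,0],[0,0,0,0,0,0,0]]]';python3 -m pendant '[[[0,0,0,0,0,0,0.4],[0,0,0,0,0,0,0.4],[0,0,0,0,0,0,0.4],[0,0,0,0,0,0.1,0.4],[0,0,0,0,0,0.2,0.4],[0,0,0,0,0,0,0.4]]]'
python3 - <<'E'
from fit import *
f=imaging.grab_frame("scene")
m=np.zeros((600,800,3),np.uint8);m[:375,:325]=crop(f,395,240,65,75,5);m[:480,330:]=cv2.resize(f["frame"][120:280,150:],None,fx=3,fy=3)[:480,:470];cv2.imwrite("pics/w4.png",m)
E
```

```text
time: 41.5
tool_pos: [0.47, 0.2456, 0.2613]
tool_rot: [0.0, 1.0, 0.006, -0.0]
contact_force: [0.4, 0.2, -0.4]
gripper_width: 0.188
time: 42.25
tool_pos: [0.4718, 0.2463, 0.3422]
tool_rot: [-0.002, 1.0, 0.006, 0.004]
contact_force: [0.3, -0.2, -1.1]
gripper_width: 0.402
```

View pics/w4.png

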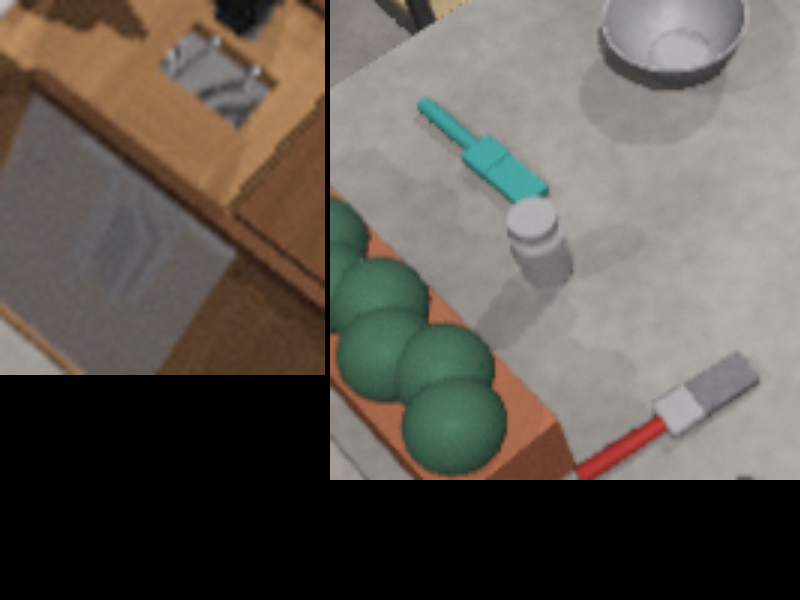

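All four are piled in the bottom and no clip remains on the ledge. Now I'll shut the lid.

```bash
python3 -m pendant '[[[0,0,0.0555,0,0.053,0,0.6],[0,0,0.0555,0,0.053,0,0.6],[0,0,0.0555,0,0.053,0,0.6],[0,0,0.0555,0,0.053,0,0.6],[0,0,0.0555,0,0.053,0,0.6],[0,0,0.0555,0,0.053,0,0.6],[0,0,0.0555,0,0.053,0,0.6],[0,0,0.0555,0,0.053,0,0.6],[0,0,0.0555,0,0.053,0,0.6],[0,0,0,0,0,0,0.6],[0,0,0,0,0,-0.12,0.6],[0,0,0,0,0,-0.1,0.6],[0,0,0,0,0,0,0.6],[0,0,0,0,0,0,0],[0,0,0,0,0,0,0],[0,0,0,0,0,0,0],[0,0,0,0,0,0,0],[0,0,0,0,0,0,0]]]'; python3 -c "
from h import *;print(yaw()[0])"
```

```text
time: 44.55
tool_pos: [0.4707, 0.3652, 0.2835]
tool_rot: [0.0, 0.703, 0.711, 0.001]
contact_force: [-0.7, -0.6, 5.4]
gripper_width: 0.144
90.588363039935
```

```bash
python3 -m pendant '[[[0,0,0,0,-0.05,0.006,0],[0,0,0,0,-0.05,0,0],[0,0,0,0,-0.05,0,0],[0,0,0,0,-0.05,0,0],[0,0,0,0,-0.05,0,0],[0,0,0,0,-0.05,0,0],[0,0,0,0,-0.05,0,0],[0,0,0,0,-0.03,0,0],[0,0,0,0,-0.02,0,0],[0,0,0,0,-0.01,0,0],[0,0,0,0,0,0,0],[0,0,0,0,0,0,0]]]'
```

```text
time: 46.05
tool_pos: [0.4723, 0.2658, 0.2836]
tool_rot: [-0.001, 0.703, 0.711, 0.007]
contact_force: [12.1, 14.9, -2.3]
gripper_width: 0.147
```

```bash
python3 -m pendant '[[[0,0,0,0,0.014,0,0],[0,0,0,0,0,0,0.45],[0,0,0,0,0,0,0.45],[0,0,0,0,0,0,0.45],[0,0,0,0,0,0.15,0.45],[0,0,0,0,0,0.15,0.45],[0,0,0,0.002,-0.155,0,0.45],[0,0,0,0.002,-0.155,0,0.45],[0,0,0,0.002,-0.156,0,0.45],[0,0,0,0,0,0,0.45],[0,0,0,0,0,0,0.45]]]'
python3 - <<'E'
from h import *
f=imaging.grab_frame("scene"); t=imaging.grab_frame("top")
print(yaw()[0],manip.state()["tool_pos"])
m=np.zeros((500,800,3),np.uint8);m[:500,:500]=crop(f,385,195,100,100,5);m[:300,500:]=crop(t,160,165,100,100,3);cv2.imwrite("pics/k1.png",m)
E
```

```text
time: 47.42
tool_pos: [0.4714, 0.1496, 0.358]
tool_rot: [-0.0, 0.704, 0.711, 0.0]
contact_force: [-0.4, 0.4, 0.3]
gripper_width: 0.451
90.64632482571909 [0.47142991 0.15014463 0.35794923]
```

View pics/k1.png

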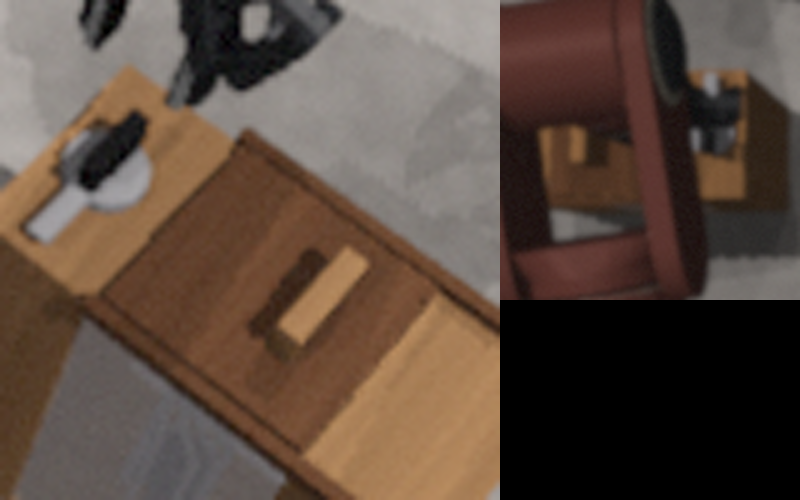

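The lid is shut and the knob bar is at crop (112,150), with the gripper over it. Now I'll descend and grip the bar.

```bash
python3 -m pendant '[[[0,0,0,0,0.005,-0.2,0.45],[0,0,0,0,0,-0.11,0.45],[0,0,0,0,0,0,0.45],[0,0,0,0,0,0,0],[0,0,0,0,0,0,0],[0,0,0,0,0,0,0],[0,0,0,0,0,0,0]]]'
```

```text
time: 48.4
tool_pos: [0.4724, 0.151, 0.2829]
tool_rot: [0.001, 0.703, 0.711, 0.002]
contact_force: [-0.7, 0.6, 5.9]
gripper_width: 0.108
```

```bash
python3 -m pendant '[[[0,0,0.05,0,0,0.006,0],[0,0,0.05,0,0,0,0],[0,0,0.05,0,0,0,0],[0,0,0.05,0,0,0,0],[0,0,0.05,0,0,0,0],[0,0,0.05,0,0,0,0],[0,0,0.05,0,0,0,0],[0,0,0.05,0,0,0,0],[0,0,0.04,0,0,0,0],[0,0,0,0,0,0,0],[0,0,0,0,0,0,0]]]'; python3 -c "
from h import *;print(yaw()[0],manip.state()['ft_torque'])"
```

```text
time: 49.78
tool_pos: [0.4719, 0.1515, 0.283]
tool_rot: [0.001, 0.09, 0.996, 0.001]
contact_force: [-0.3, 5.6, 5.2]
gripper_width: 0.108
169.7122419974173 [0.92757032 0.09543343 0.10497511]
```

Turned 79°, which is past the click point. Now I'll release, lift and move away to look.

```bash
python3 -m pendant '[[[0,0,0,0,0,0,0.35],[0,0,0,0,0,0,0.35],[0,0,0,0,0,0,0.35],[0,0,0,0,0,0.15,0.35],[0,0,0,0,0,0.2,0.35],[0,0,0,0,-0.2,0.1,0.35],[0,0,0,0,-0.2,0,0.35],[0,0,0,0,-0.2,0,0.35],[0,0,0,0,-0.2,0,0.35],[0,0,0,0,-0.2,0,0.35],[0,0,0,0,0,0,0.35],[0,0,0,0,0,0,0.35]]]'
python3 - <<'E'
from h import *
f=imaging.grab_frame("scene"); t=imaging.grab_frame("top")
m=np.zeros((500,800,3),np.uint8);m[:500,:500]=crop(f,370,200,100,100,5);m[:300,500:]=crop(t,160,165,100,100,3);cv2.imwrite("pics/k2.png",m)
E
```

```text
time: 51.28
tool_pos: [0.4836, -0.047, 0.3937]
tool_rot: [-0.001, 0.124, 0.992, -0.012]
contact_force: [0.9, 0.5, -0.1]
gripper_width: 0.351
```

View pics/k2.png

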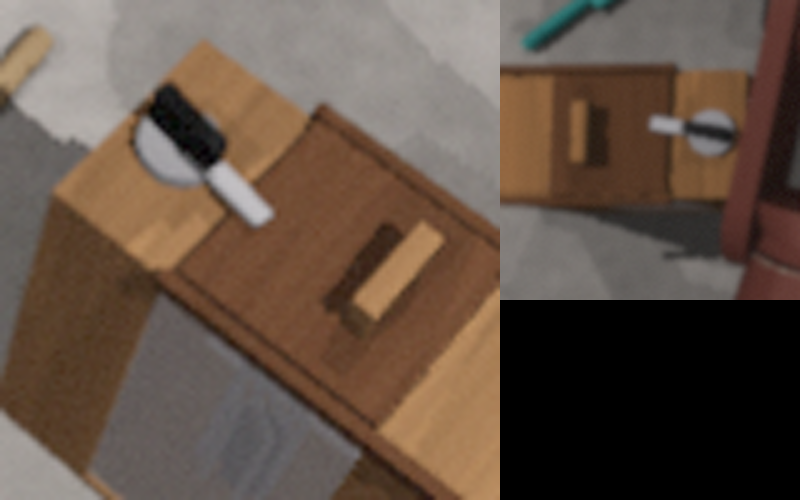

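The lid is shut, and the blade lies over its edge at crop (240,195), about 80° round and holding. The clips are piled behind the window. Handing in.

```bash
python3 -c "
from plant import manip
print(manip.state()['time'],manip.state()['contact_force']); print(manip.job_done())"
```

```text
51.375 [ 0.32908611 -0.59606928  0.74259782]
the job is handed in; nothing more can be done
None
```

The job is handed in at 51 s with no verdict given. All four clips that were on the ledge are in the slot, the lid is shut and the knob is latched.

- **Lid open:** The lid started about 40 mm open. I slid it to its open stop, where the gripper felt a 16 N push back.
- **Clips:** I squeezed each clip along its length to centre it, then gripped it across and dropped it with its tongue away from the knob, because the slot turns it half over. The mouth was clear after every drop, and the pile behind the window grew.
- **Lid shut and knob:** I slid the lid back 100 mm to its shut stop, then turned the knob 79° counter-clockwise. After I let go, the last picture shows the lid shut and the blade staying over its edge.

I never touched the other things on the ledge; my last look covered the bowl, shaker and brush, and not the turner, jar and trivet. No check failed, but two things could not be fully confirmed:

- **Clip orientation:** The window is too blurred to show the tongues. That they point to the knob's end follows from how the clips went in, and I could not check that they lie level.
- **Mouth position:** My measurements of the mouth's centre differed by about 2 mm, which did not stop any clip falling.

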